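Shut up the tackle chest

TASK

Close up the wooden tackle chest using only the fingertips: push both open drawers fully home first, and only then push the lid over and down until it is fully shut. Do not pinch or lift any part of it or shove the chest about, and leave the reels and other tackle around it where they are.

Things in the scene. Friction and masses are not known exactly. Their poses are not given: they have to be found in the camera images.
- chest: wooden tackle chest, loose, 4 to 6 kg; origin at the centre of its underside, on the table. Its x points from the drawer side (facing the robot) to the hinge side, y to the left seen from the robot, z up. Carcass: x -60 to +65 mm, 320 mm wide, 140 mm high; a shallow lure tray on top, two drawers side by side below it, a closed base below z = 62 mm. A hard shove (25 N or more) slides it
- drawer_left (a joint): how far the left drawer (at y = +78 mm in the chest) is pulled out, in m: 0 fully home, up to 0.09; slides along the chest's x axis (towards the robot when opening) with about 1.5 N of friction and stays where it is left
- drawer_right (a joint): the same for the right drawer (at y = -78 mm in the chest)
- drawer_left_front (a point): centre of the upright outer face of the left drawer's wooden front, 100 mm above the table; the front is 150 mm wide, spans heights 66 to 122 mm and is flat but for a thin brass plate (3 mm) low down. When home this face is 75 mm in front of the chest's origin (x = -75 mm)
- drawer_right_front (a point): the same for the right drawer
- lid (a joint): opening angle of the lid, rad: 0 shut, 1.57 standing upright, up to 1.9 (leaning back, away from the robot); the stiff hinge (about 0.35 N m) keeps the lid at any angle, so it must be pushed all the way down
- lid_hinge (a point): middle of the hinge line, at x = +65 mm, y = 0, z = 140 mm in the chest; the lid turns about the chest's y axis
- lid_outside (a point): point on the lid's outer face (the top when shut, the side away from the robot when open), on its middle line, 120 mm from the hinge line. The lid is a flat board 10 mm thick, 326 mm wide, reaching 150 mm from the hinge, with a 23 mm lip along its free edge that comes down over the tops of the drawer fronts when shut
- spinning_reel: loose fishing reel standing foot-up, 100 x 56 mm, 113 mm high; origin at its underside centre; a bystander, to be left alone
- flat_reel: loose flat drum reel lying on its side, diameter 96 mm, 26 mm high plus two 22 mm handles; origin at its underside centre; a bystander, to be left alone
- line_spool: loose line spool, diameter 60 mm, 42 mm high; origin at its underside centre; a bystander, to be left alone
- lure_tray: loose open wooden tray of lures, 130 x 100 mm, 32 mm high; origin at its underside centre; a bystander, to be left alone
- bead_jar: loose jar with a screw cap, diameter 48 mm, 65 mm high; origin at its underside centre; a bystander, to be left alone
- hook_box: loose flat box, 85 x 55 mm, 24 mm high; origin at its underside centre; a bystander, to be left alone
- screwdriver: loose screwdriver, 160 mm long, lying down; origin under its middle; a bystander, to be left alone

How it is judged:
By the outcome, as a careful person would: the job done as asked, in the order asked, and still so for the second after the job is handed in, with the robot touching nothing.
It also fails if it takes over 64 s, if anything falls off the work surface, if the arm or the gripper's body presses on something with over 40 N, if the wrist force passes 120 N, or if a joint passes its speed limit or range.

ROBOT

A 7-joint arm with a two-finger parallel gripper is mounted at the origin on the work surface. World frame = base frame: x ahead of the robot, y to its left, z up, the work surface at z = 0. Lengths are in m, angles in rad, forces in N, time in s.
With the tool pointing down it reaches from about 0.4 to 0.85 m from the base axis. Payload 10.4 kg.
Tool frame: the origin (TCP) lies midway between the tips of the shut fingers; the grasp point (between the pads) lies 19 mm behind it (robot.grip_depth is the distance from the TCP to the grasp point, in m); z points along the fingers, x is the direction in which the jaws open and shut, and the axes are right-handed (so a half turn about z gives the same grasp; the last joint's range is limited). The gripper opens to 87 mm and grips with 3 to 60 N. Pads are 19 mm wide; open, the fingers measure 117 mm over their backs; the gripper's body (75 mm by 190 mm) begins 51 mm behind the grasp point.
Start: joints at [-1.33, 0.332, -0.065, 1.46, 0.022, 1.35, -0.088], TCP at [0.163, 0.603, 0.223] pointing down, gripper open.
Joint ranges: [-2.6, 2.6], [-0.5, 2.12], [-1.47, 1.34], [0.16, 2.42], [-1.27, 4.41], [0.06, 2.06], [-2.6, 2.6]. Speed limits (rad/s): [2.22, 2.22, 2.79, 2.79, 3.14, 3.14, 3.14].

INTERFACE

Orientations are given as [roll, pitch, yaw] about the fixed x, y, z axes, in that order (R = Rz(yaw) Ry(pitch) Rx(roll)).
In Python, from rig import robot gives the robot as it stands.
- The arm moves only by the tool move_arm, never from a script. Its arguments are lists of equal length, an entry for each row: "dp": the shift along the world's x, y, z each as a share of 300 mm, from -1 to 1, a list of three; "roll": the turn about the world's z as a share of pi/4 rad, from -1 to 1. A call has 1 to 8 rows; each row is the pose to reach, as a shift and turn from the pose measured when the call began; what a row does not reach only later rows make up. A row lasts 1/8 s, in which the tool goes at most 62.5 mm and 10.7 degrees, less where a joint would pass 70% of its speed; a pose out of reach is approached as far as the arm can. A call with a number of a shift or a turn outside -1 to 1 is refused whole. A call with a gripper value outside its range is refused whole. "fingers" is the opening, from -1 (shut) to 1 (fully open), set as the call begins (left out, the last holds). The fingers move at their own pace and stop on an object; "grip_force" is the grip in N (left out, the last holds). Time passes only in rows, so rows that repeat a pose let the fingers close. It gives the time, the measured TCP pose, the force and the opening at its end, in the units of the state.
- robot.state(): the state, without advancing time (a new reading comes with each control period).
- robot.camera(name): name is "scene" or "top" or "wrist"; returns (picture, depth): 384x512x3 uint8, red, green, blue; 384x512 float32, m along the optical axis (not along the pixel's ray), 0 where there is no reading.
- robot.calibration(name): a dict with "fx", "fy", "cx", "cy" (pixels), "distortion" ([k1, k2, p1, p2, k3] as OpenCV has them; the pictures are not rectified), "origin" and "rotation" of the camera in the world. Camera axes: x right, y up, looking along -z (the intrinsics and any distortion apply to the point x, -y, -z); pixel columns grow to the right and rows downward; lengths in m; the calibration is good to about 2 mm. A picture is of the moment at which its call begins: read the wrist's pose just before it. calibration takes no time and is no camera call; for the wrist camera it gives the pose at the moment of the call.
- robot.finish_job(): hands the job in, once; it reports no verdict.
Trained networks look in the newest picture that a camera, given by its name, has taken for a name from the list of things; names that differ only in an ending like _2 or _b are one class to them, and where a whole thing is asked for, a point or a joint stands for the part that bears it (a point fixed in the world has none). Each returns a list of dicts, best first, with "p" (0 to 1); they miss things now and then, are a little off and sometimes report something else, mostly with a low value. They report only what shows in the picture. A call takes as long as a camera call.
- robot.masks_of(camera, target): "mask" (384x512 bool, what is visible of it) and "extent" ([left, top, right, bottom] as shares, 0 to 1, of the picture: columns of its width, rows of its height, round what is visible of it).
- robot.tip_of(camera, target): "position" ([row, column] as shares, 0 to 1, of the picture: columns of its width, rows of its height: a listed point, or the origin of a listed thing).
The state is a dict: "time_s": time; "qpos": joint angles; "joint_vel": joint speeds; "joint_efforts": joint torques, N m; "tool_pos": TCP position; "eef_rot": TCP orientation; "wrist_force": force on the tool from outside, world axes, zero at the start; "ft_torque": the same for the moment, N m; "finger_gap": opening from 0.0 (shut) to 1.0 (fully open).
Only numpy, scipy, OpenCV 4.12 (cv2) and the standard library are available. Lean on these libraries where they do the work, as an engineer would, in place of code of your own. Each camera call takes 0.05 s, during which the arm holds its last target.

## Working session

There is one attempt and no reset: what is moved stays moved. The work goes in short steps, Python scripts to look and compute and a tool call to move; the robot and the scene stay as the last step left them, time stands still between calls to the robot, and variables do not carry over. Pictures are saved under pics/ and viewed, and the job is handed in when it is done.

Besides the shell and the picture viewer there is one more tool, called after "Request:" as a command line: name --pt "numbers of a row" for each row, then --argument value for the rest. move_arm: Moves the arm, as the interface text tells. Shift numbers are shares of 300 mm and turn numbers shares of pi/4 rad, none past 1 either way. Its arguments: {"type":"object","properties":{"dp":{"type":"array"},"roll":{"type":"array"},"fingers":{"type":"number"},"grip_force":{"type":"number"}},"required":["dp","roll"]}

```bash
mkdir -p pics; ls; cat > h.py <<'E'
import numpy as np, cv2
from rig import robot
def pt(cam,r,c,depth,cal=None):
    k=cal or robot.calibration(cam)
    K=np.array([[k['fx'],0,k['cx']],[0,k['fy'],k['cy']],[0,0,1.]])
    u=cv2.undistortPoints(np.array([[[c,r]]],float),K,np.array(k['distortion'],float))[0,0]
    return np.array(k['origin'])+np.array(k['rotation'])@np.array([u[0]*depth,-u[1]*depth,-depth])
def cloud(cam,D):
    k=robot.calibration(cam)
    K=np.array([[k['fx'],0,k['cx']],[0,k['fy'],k['cy']],[0,0,1.]])
    rr,cc=np.mgrid[0:384,0:512]
    u=cv2.undistortPoints(np.stack([cc,rr],-1).reshape(-1,1,2).astype(float),K,np.array(k['distortion'],float)).reshape(384,512,2)
    P=np.stack([u[...,0]*D,-u[...,1]*D,-D],-1)
    return P@np.array(k['rotation']).T+np.array(k['origin'])
E
python3 - <<'E'
from h import *
s=robot.state(); print(s)
for c in ['scene','top']:
    im,D=robot.camera(c); cv2.imwrite(f'pics/{c}0.png',im[...,::-1])
    P=cloud(c,D); np.save(f'{c}0.npy',P)
    print(c,robot.calibration(c)['origin'])
    for t in ['chest','drawer_left_front','drawer_right_front','lid_hinge','lid_outside']:
        for d in robot.tip_of(c,t)[:2]:
            r,q=d['position'][0]*384,d['position'][1]*512
            ri,qi=min(383,int(r)),min(511,int(q))
            print(t,round(d['p'],2),round(r),round(q),P[ri,qi].round(3))
print(robot.state()['time_s'])
E
```

```text
pics
{'time_s': 0.0, 'qpos': array([-1.32959518,  0.33286867, -0.06469917,  1.46093593,  0.02160944,
        1.3498253 , -0.0885094 ]), 'joint_vel': array([ 0.00103966, -0.00031857,  0.00028872, -0.00032039,  0.00098399,
       -0.00020048, -0.0016015 ]), 'joint_efforts': array([-1.03136088e-03, -6.23243165e+01,  2.41382729e-02, -3.89912796e+01,
       -6.12587342e-02,  3.96178581e-02,  1.60560321e-04]), 'tool_pos': array([0.16288341, 0.60302977, 0.22175848]), 'eef_rot': array([3.14152405e+00, 1.33968559e-03, 1.30700789e+00]), 'wrist_force': array([-0.15874626,  0.17020826,  0.42781088]), 'ft_torque': array([-0.01690409,  0.03758151,  0.02084347]), 'finger_gap': 0.9989598063479718}Traceback (most recent call last):
  File "<stdin>", line 5, in <module>
  File "h.py", line 14, in cloud
    return P@np.array(k['rotation']).T+np.array(k['origin'])
           ~~~~~~~~~~~~~~~~~~~~~~~~~~~^~~~~~~~~~~~~~~~~~~~~~
ValueError: operands could not be broadcast together with shapes (384,512) (3,)
```

```bash
python3 - <<'E'
s=open('h.py').read()
s=s.replace("np.array(k['rotation'])","rot(k)")
s+='''
from scipy.spatial.transform import Rotation
def rot(k):
    r=np.array(k['rotation'],float)
    return r if r.shape==(3,3) else Rotation.from_euler('xyz',r).as_matrix()
'''
open('h.py','w').write(s)
E
python3 - <<'E'
from h import *
for c in ['scene','top']:
    im,D=robot.camera(c); cv2.imwrite(f'pics/{c}0.png',im[...,::-1])
    P=cloud(c,D); np.save(f'{c}0.npy',P)
    k=robot.calibration(c);print(c,k)
    for t in ['chest','drawer_left_front','drawer_right_front','lid_hinge','lid_outside']:
        for d in robot.tip_of(c,t)[:2]:
            r,q=d['position'][0]*384,d['position'][1]*512
            ri,qi=min(383,int(r)),min(511,int(q))
            print(t,round(d['p'],2),round(r),round(q),P[ri,qi].round(3))
print(robot.state()['time_s'])
E
```

```text
scene {'fx': 442.59101878889413, 'fy': 442.59101878889413, 'cx': 263.1383622666426, 'cy': 191.10778984081267, 'distortion': array([-0.02968625,  0.        ,  0.        ,  0.        ,  0.        ]), 'origin': array([ 1.07332114, -0.00877205,  1.33281806]), 'rotation': array([ 0.39414725, -0.00583184,  1.52141403])}
chest 0.74 217 236 [ 0.674 -0.056  0.204]
chest 0.16 179 157 [ 0.481 -0.313  0.052]
drawer_left_front 0.72 159 246 [ 0.46  -0.024  0.125]
drawer_right_front 0.65 176 202 [ 0.51  -0.161  0.124]
lid_hinge 0.51 151 301 [0.378 0.158 0.005]
lid_outside 0.7 205 236 [ 0.662 -0.052  0.263]
lid_outside 0.35 244 295 [0.707 0.114 0.026]
top {'fx': 371.8054906588062, 'fy': 371.8054906588062, 'cx': 250.85658937225017, 'cy': 189.48219865238755, 'distortion': array([-0.01977733,  0.        ,  0.        ,  0.        ,  0.        ]), 'origin': array([0.34522785, 0.01897847, 1.18464771]), 'rotation': array([ 0.19559194,  0.02016992, -1.54892911])}
chest 0.75 186 287 [ 0.569 -0.057  0.13 ]
chest 0.35 228 370 [ 0.455 -0.311  0.063]
drawer_left_front 0.94 226 275 [ 0.452 -0.024  0.101]
drawer_right_front 0.58 209 321 [ 0.506 -0.16   0.092]
lid_outside 0.74 139 285 [ 0.756 -0.062  0.002]
0.65
```

View pics/scene0.png

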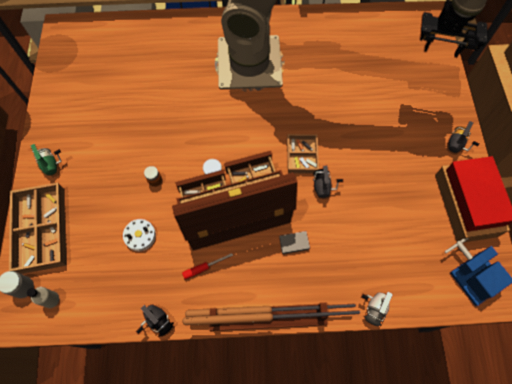

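View pics/top0.png

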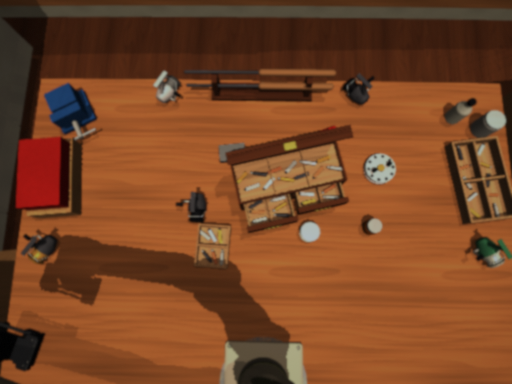

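```bash
python3 - <<'E'
from h import *
for c in ['scene','top']:
    im=cv2.imread(f'pics/{c}0.png')
    a=im[110:290,130:350] if c=='scene' else im[110:280,180:410]
    cv2.imwrite(f'pics/{c}0z.png',cv2.resize(a,None,fx=3,fy=3,interpolation=cv2.INTER_CUBIC))
P=np.load('scene0.npy'); m=(P[...,2]>0.16)&(P[...,2]<.35)&(P[...,0]>.45)&(P[...,0]<.85)&(abs(P[...,1]+.05)<.3)
Q=P[m]
# ransac plane
rng=np.random.default_rng(0);best=0
for _ in range(500):
    a=Q[rng.choice(len(Q),3,replace=False)];n=np.cross(a[1]-a[0],a[2]-a[0]);l=np.linalg.norm(n)
    if l<1e-6: continue
    n/=l;d=abs((Q-a[0])@n)<.004
    if d.sum()>best: best=d.sum();I=d
A=Q[I];c0=A.mean(0);n=np.linalg.svd(A-c0,full_matrices=False)[2][2];n*=np.sign(n[0])
print('lid plane',best,len(Q),c0.round(4),n.round(4),'yaw',np.arctan2(n[1],n[0]), 'tilt',np.arcsin(n[2]))
h=np.array([-n[1],n[0],0]);h/=np.linalg.norm(h)
s=(A-c0)@h;print('y extents',np.percentile(s,[0,1,99,100]),'ctr',c0+h*(s.min()+s.max())/2, A[:,2].min(),A[:,2].max())
e=(Q[Q[:,2]>A[:,2].max()-.012]);print(e.mean(0))
# top surface
for c in ['top','scene']:
  P=np.load(c+'0.npy');Q=P[(P[...,2]>.1)&(P[...,2]<.15)&(P[...,0]>.38)&(P[...,0]<.8)&(abs(P[...,1]+.06)<.25)]
  print(c,len(Q),Q.min(0),Q.max(0))
E
```

```text
lid plane 3207 4309 [ 0.6676 -0.0495  0.2332] [0.9568 0.2385 0.1664] yaw 0.2442977967419216 tilt 0.16717233763949976
y extents [-0.16013137 -0.1568359   0.16171206  0.16627859] ctr [ 0.66683256 -0.04648414  0.2332488 ] 0.16010553523673643 0.29668617744511794
[ 0.64668647 -0.05431501  0.2882398 ]
top 5325 [ 0.43434817 -0.23677083  0.10035929] [0.70070909 0.10677523 0.14587471]
scene 1720 [ 0.43592918 -0.23610062  0.1000074 ] [0.71904862 0.11335817 0.14990228]
```

```bash
python3 - <<'E'
from h import *
for c in ['scene','top']:
    robot.camera(c); P=np.load(c+'0.npy')
    for t in ['spinning_reel','flat_reel','line_spool','lure_tray','bead_jar','hook_box','screwdriver']:
        for d in robot.masks_of(c,t)[:1]:
            Q=P[d['mask']]; Q=Q[Q[:,2]>.004]
            if len(Q): print(c,t,round(d['p'],2),np.percentile(Q,5,axis=0).round(3),np.percentile(Q,95,axis=0).round(3))
print(robot.state()['time_s'])
E
```

```text
scene spinning_reel 0.75 [0.483 0.194 0.033] [0.56  0.241 0.114]
scene flat_reel 0.84 [ 0.618 -0.404  0.01 ] [ 0.695 -0.324  0.038]
scene line_spool 0.69 [ 0.424 -0.161  0.038] [ 0.464 -0.11   0.048]
scene lure_tray 0.61 [0.336 0.117 0.005] [0.463 0.21  0.034]
scene bead_jar 0.5 [ 0.453 -0.343  0.012] [ 0.489 -0.305  0.07 ]
scene hook_box 0.88 [0.682 0.074 0.019] [0.729 0.15  0.029]
scene screwdriver 0.63 [ 0.737 -0.222  0.013] [ 0.792 -0.095  0.029]
top spinning_reel 0.83 [0.471 0.194 0.033] [0.547 0.259 0.114]
top flat_reel 0.89 [ 0.612 -0.403  0.012] [ 0.691 -0.324  0.035]
top line_spool 0.52 [ 0.419 -0.158  0.009] [ 0.467 -0.109  0.045]
top lure_tray 0.94 [0.336 0.116 0.004] [0.455 0.211 0.034]
top bead_jar 0.75 [ 0.443 -0.343  0.016] [ 0.48  -0.305  0.068]
top hook_box 0.78 [0.67  0.083 0.02 ] [0.726 0.154 0.028]
1.45
```

View pics/scene0z.png

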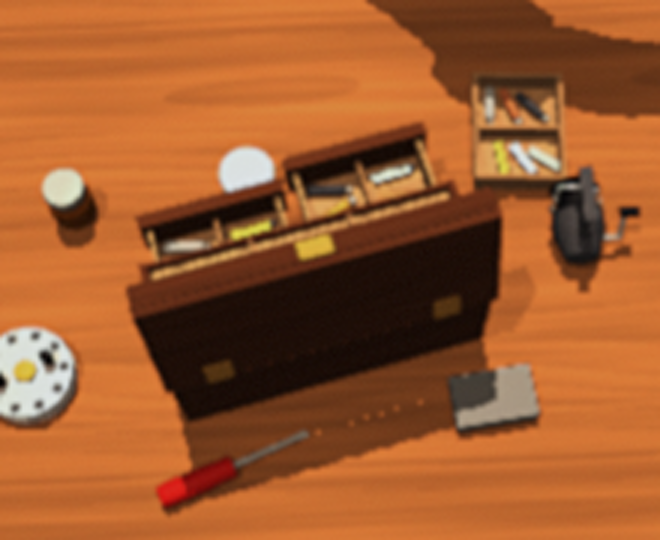

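View pics/top0z.png

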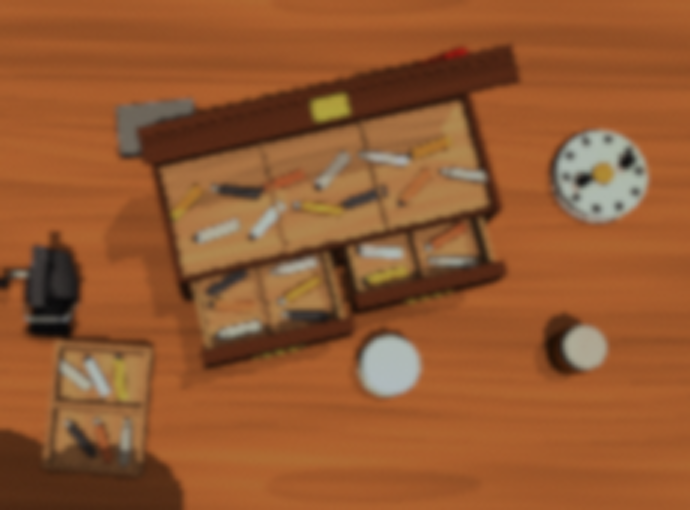

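Request:
move_arm --pt "0.15 -0.12 0.1" --pt "0.3 -0.24 0.1" --pt "0.45 -0.36 0.1" --pt "0.6 -0.48 0.1" --pt "0.75 -0.6 0.1" --pt "0.8 -0.75 0.1" --pt "0.8 -0.9 0.1" --pt "0.8 -1.0 0.1" --roll '[0.1,0.2,0.3,0.4,0.5,0.6,0.65,0.65]' --fingers -1

```text
time_s: 2.45
tool_pos: [0.4034, 0.3012, 0.2527]
eef_rot: [3.141, -0.0, 1.816]
wrist_force: [0.1, 0.1, 0.6]
finger_gap: 0.172
```

Request:
move_arm --pt "0 -0.15 0" --pt "0 -0.3 0" --pt "0 -0.45 0" --pt "0 -0.6 0" --pt "0 -0.75 0" --pt "0 -0.9 -0.05" --pt "0 -1.0 -0.1" --pt "0 -1.0 -0.15" --roll '[0,0,0,0,0,0,0,0]'

```text
time_s: 3.45
tool_pos: [0.4035, -0.0006, 0.2075]
eef_rot: [3.14, -0.001, 1.812]
wrist_force: [0.4, 0.1, 0.1]
finger_gap: 0.008
```

```bash
cat > look.py <<'E'
from h import *
import sys
tag=sys.argv[1]
s=robot.state();print(s['time_s'],s['tool_pos'].round(4),s['eef_rot'].round(3),s['wrist_force'].round(2),s['qpos'].round(2))
for c in ['scene','top']:
    im,D=robot.camera(c); P=cloud(c,D); np.save(f'{c}{tag}.npy',P)
    a=im[110:290,130:350] if c=='scene' else im[110:280,180:410]
    cv2.imwrite(f'pics/{c}{tag}.png',cv2.resize(a[...,::-1],None,fx=3,fy=3,interpolation=cv2.INTER_CUBIC))
E
python3 look.py 1
python3 - <<'E'
from h import *
th=.2443;ex=np.array([np.cos(th),np.sin(th)]);ey=np.array([-ex[1],ex[0]]);o=np.array([.6095,-.0607])
for f in ['top0','scene0','top1']:
    P=np.load(f+'.npy').reshape(-1,3);L=np.c_[(P[:,:2]-o)@ex,(P[:,:2]-o)@ey,P[:,2]]
    for n,lo,hi in [('L',20,136),('R',-136,-20)]:
        m=(L[:,1]*1e3>lo)&(L[:,1]*1e3<hi)&(L[:,2]>.114)&(L[:,2]<.13)&(L[:,0]<-.07)
        x=L[m,0]; 
        if len(x): 
            y=L[m,1]; print(f,n,len(x),np.percentile(x,[0,5,25,50]).round(4))
            e=[ (yy,x[abs(y-yy)<.01].min()) for yy in np.linspace(lo+10,hi-10,5)/1e3 if (abs(y-yy)<.01).any()]
            print(np.round(e,4).tolist())
    m=(L[:,2]>.12)&(L[:,2]<.16)&(abs(L[:,0])<.1)
    print('carc y',np.percentile(L[m,1],[.5,99.5]),'z',np.median(L[m,2]))
E
```

```text
3.45 [ 0.4035 -0.0006  0.2075] [ 3.140e+00 -1.000e-03  1.812e+00] [0.42 0.14 0.06] [-0.58 -0.2   0.42  2.04  0.08  1.29  1.62]
top0 L 219 [-0.1439 -0.1434 -0.1404 -0.1364]
[[0.03, -0.1439], [0.054, -0.1436], [0.078, -0.1437], [0.102, -0.1437], [0.126, -0.1438]]
top0 R 214 [-0.1239 -0.1233 -0.1206 -0.1165]
[[-0.126, -0.1237], [-0.102, -0.1237], [-0.078, -0.1236], [-0.054, -0.1239], [-0.03, -0.1236]]
carc y [-0.59435273  0.78974273] z 0.12911585310484974
scene0 L 208 [-0.5688 -0.1408 -0.1366 -0.1317]
[[0.03, -0.1401], [0.054, -0.1412], [0.078, -0.1406], [0.102, -0.1446], [0.126, -0.5688]]
scene0 R 204 [-0.122  -0.1204 -0.1166 -0.1123]
[[-0.126, -0.1204], [-0.102, -0.122], [-0.078, -0.1209], [-0.054, -0.1213], [-0.03, -0.1209]]
carc y [-0.60590115  0.7949379 ] z 0.1325922254026326
top1 R 217 [-0.124  -0.1235 -0.1205 -0.1167]
[[-0.126, -0.1236], [-0.102, -0.124], [-0.078, -0.1237], [-0.054, -0.1239], [-0.03, -0.1238]]
carc y [-0.5933307   0.78994236] z 0.12905496897243895
```

Request:
move_arm --pt "0.08 -0.083 0" --pt "0.08 -0.083 -0.1" --pt "0.08 -0.083 -0.22" --pt "0.08 -0.083 -0.3" --pt "0.08 -0.083 -0.365" --pt "0.08 -0.083 -0.365" --roll '[0,0,0,0,0,0]'

```text
time_s: 4.3
tool_pos: [0.4261, -0.0225, 0.0964]
eef_rot: [-3.138, -0.0, 1.817]
wrist_force: [-0.1, 0.4, 0.9]
finger_gap: 0.011
```

Request:
move_arm --pt "0.03 0.007 0" --pt "0.06 0.015 0" --pt "0.09 0.022 0" --pt "0.12 0.03 0" --roll '[0,0,0,0]'

```text
time_s: 4.8
tool_pos: [0.4628, -0.0134, 0.0966]
eef_rot: [-3.138, -0.0, 1.818]
wrist_force: [-1.9, -0.6, 1.1]
finger_gap: 0.004
```

Request:
move_arm --pt "0.03 0.007 0" --pt "0.06 0.015 0" --pt "0.09 0.022 0" --pt "0.12 0.03 0" --pt "0.12 0.03 0" --roll '[0,0,0,0,0]'

```text
time_s: 5.42
tool_pos: [0.4996, -0.0043, 0.0966]
eef_rot: [-3.138, 0.0, 1.818]
wrist_force: [-0.2, 0.5, 0.6]
finger_gap: 0.003
```

Request:
move_arm --pt "0.008 0.002 0" --pt "0.016 0.004 0" --roll '[0,0]'

```text
time_s: 5.68
tool_pos: [0.5043, -0.0033, 0.0966]
eef_rot: [-3.138, 0.0, 1.818]
wrist_force: [-2.0, -1.4, -0.6]
finger_gap: 0.008
```

Request:
move_arm --pt "0.004 0.001 0" --pt "0.008 0.002 0" --roll '[0,0]'

```text
time_s: 5.92
tool_pos: [0.5046, -0.0032, 0.0964]
eef_rot: [-3.133, -0.001, 1.817]
wrist_force: [-17.0, -2.5, 13.1]
finger_gap: 0.005
```

Request:
move_arm --pt "0.002 0.0005 0" --pt "0.005 0.001 0" --roll '[0,0]'

```text
time_s: 6.18
tool_pos: [0.5045, -0.0032, 0.0963]
eef_rot: [-3.13, -0.002, 1.817]
wrist_force: [-14.0, -1.7, 10.7]
finger_gap: 0.002
```

Request:
move_arm --pt "-0.05 -0.012 0" --pt "-0.12 -0.03 0.05" --pt "-0.2 -0.05 0.2" --pt "-0.2 -0.05 0.36" --pt "-0.2 -0.2 0.36" --pt "-0.2 -0.35 0.36" --pt "-0.2 -0.45 0.36" --roll '[0,0,0,0,0,0,0]'

```text
time_s: 7.05
tool_pos: [0.4447, -0.1402, 0.2048]
eef_rot: [-3.132, -0.001, 1.815]
wrist_force: [0.4, 0.6, -0.1]
finger_gap: 0.003
```

```bash
python3 look.py 2; cat > fronts.py <<'E'
from h import *
import sys
th=.2443;ex=np.array([np.cos(th),np.sin(th)]);ey=np.array([-ex[1],ex[0]]);o=np.array([.6095,-.0607])
for f in sys.argv[1:]:
    P=np.load(f+'.npy').reshape(-1,3);L=np.c_[(P[:,:2]-o)@ex,(P[:,:2]-o)@ey,P[:,2]]
    for n,lo,hi in [('L',20,136),('R',-136,-20)]:
        m=(L[:,1]*1e3>lo)&(L[:,1]*1e3<hi)&(L[:,2]>.114)&(L[:,2]<.13)&(L[:,0]<-.05)&(L[:,0]>-.18)
        x=L[m,0];y=L[m,1]
        if len(x): print(f,n,[(round(yy,3),round(x[abs(y-yy)<.01].min(),4)) for yy in np.linspace(lo+10,hi-10,5)/1e3 if (abs(y-yy)<.01).any()])
    m=(L[:,2]>.132)&(L[:,2]<.145)&(abs(L[:,0])<.1)&(abs(L[:,1])<.13)
    print('carcass front', np.percentile(L[m,0],[0,1,3]).round(4))
E
python3 fronts.py top0 top2 scene2
```

```text
7.05 [ 0.4447 -0.1402  0.2048] [-3.132e+00 -1.000e-03  1.815e+00] [ 0.42  0.59 -0.05] [-0.47 -0.04  0.67  1.91  0.03  1.27  2.01]
top0 L [(np.float64(0.03), np.float64(-0.1439)), (np.float64(0.054), np.float64(-0.1436)), (np.float64(0.078), np.float64(-0.1437)), (np.float64(0.102), np.float64(-0.1437)), (np.float64(0.126), np.float64(-0.1438))]
top0 R [(np.float64(-0.126), np.float64(-0.1237)), (np.float64(-0.102), np.float64(-0.1237)), (np.float64(-0.078), np.float64(-0.1236)), (np.float64(-0.054), np.float64(-0.1239)), (np.float64(-0.03), np.float64(-0.1236))]
carcass front [-0.0634 -0.0631 -0.0627]
top2 L [(np.float64(0.03), np.float64(-0.0782)), (np.float64(0.054), np.float64(-0.0781)), (np.float64(0.078), np.float64(-0.0781)), (np.float64(0.102), np.float64(-0.0779)), (np.float64(0.126), np.float64(-0.0782))]
top2 R [(np.float64(-0.102), np.float64(-0.0628)), (np.float64(-0.078), np.float64(-0.1109)), (np.float64(-0.054), np.float64(-0.1237)), (np.float64(-0.03), np.float64(-0.1237))]
carcass front [-0.0636 -0.0631 -0.0627]
scene2 L [(np.float64(0.03), np.float64(-0.0759)), (np.float64(0.054), np.float64(-0.0768)), (np.float64(0.078), np.float64(-0.0759)), (np.float64(0.102), np.float64(-0.0767)), (np.float64(0.126), np.float64(-0.0761))]
scene2 R [(np.float64(-0.126), np.float64(-0.1203)), (np.float64(-0.102), np.float64(-0.1223)), (np.float64(-0.078), np.float64(-0.1209)), (np.float64(-0.054), np.float64(-0.1225)), (np.float64(-0.03), np.float64(-0.1217))]
carcass front [-0.0623 -0.0621 -0.0615]
```

View pics/top2.png

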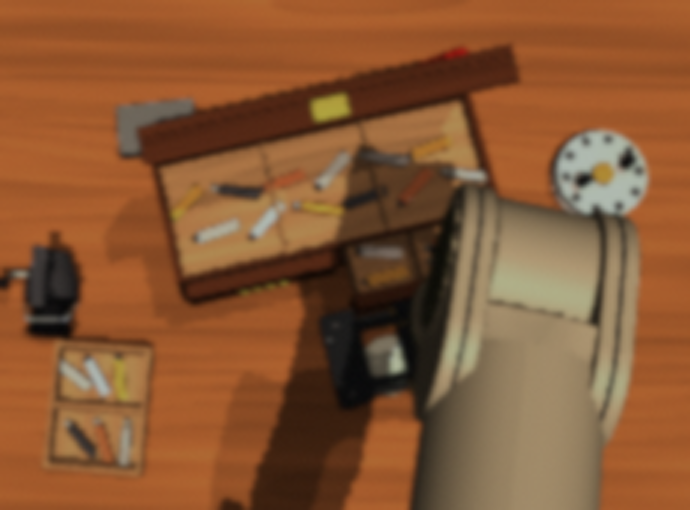

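Request:
move_arm --pt "0.1 -0.108 0" --pt "0.127 -0.108 -0.1" --pt "0.127 -0.108 -0.22" --pt "0.127 -0.108 -0.3" --pt "0.127 -0.108 -0.36" --pt "0.127 -0.108 -0.36" --roll '[0,0,0,0,0,0]'

```text
time_s: 7.9
tool_pos: [0.4821, -0.1733, 0.0959]
eef_rot: [-3.13, -0.001, 1.812]
wrist_force: [-0.8, 0.0, -0.4]
finger_gap: 0.005
```

Request:
move_arm --pt "0.03 0.007 0" --pt "0.06 0.015 0" --pt "0.09 0.022 0" --pt "0.12 0.03 0" --roll '[0,0,0,0]'

```text
time_s: 8.4
tool_pos: [0.5189, -0.1642, 0.0962]
eef_rot: [-3.13, -0.001, 1.812]
wrist_force: [-1.7, 0.5, 1.3]
finger_gap: 0.004
```

Request:
move_arm --pt "0.024 0.006 0" --pt "0.048 0.012 0" --pt "0.066 0.016 0" --pt "0.066 0.016 0" --roll '[0,0,0,0]'

```text
time_s: 8.9
tool_pos: [0.5391, -0.1593, 0.0961]
eef_rot: [-3.13, -0.001, 1.812]
wrist_force: [-0.3, 1.2, 0.3]
finger_gap: 0.006
```

Request:
move_arm --pt "0.006 0.0015 0" --pt "0.011 0.003 0" --roll '[0,0]'

```text
time_s: 9.15
tool_pos: [0.5423, -0.1586, 0.0961]
eef_rot: [-3.13, -0.001, 1.812]
wrist_force: [-1.3, -2.1, 0.2]
finger_gap: 0.005
```

Request:
move_arm --pt "0.002 0.0005 0" --pt "0.005 0.001 0" --roll '[0,0]'

```text
time_s: 9.4
tool_pos: [0.5431, -0.1584, 0.096]
eef_rot: [-3.128, -0.001, 1.812]
wrist_force: [-8.4, -1.1, 4.8]
finger_gap: 0.006
```

Request:
move_arm --pt "0.003 0.001 0" --pt "0.003 0.001 0" --roll '[0,0]'

```text
time_s: 9.65
tool_pos: [0.543, -0.1584, 0.096]
eef_rot: [-3.127, -0.002, 1.811]
wrist_force: [-6.2, -0.5, 5.2]
finger_gap: 0.005
```

Request:
move_arm --pt "-0.06 -0.015 0" --pt "-0.12 -0.03 0.1" --pt "-0.15 -0.04 0.28" --pt "-0.15 -0.04 0.46" --pt "-0.15 -0.04 0.64" --pt "-0.15 -0.04 0.82" --pt "-0.15 -0.04 0.85" --pt "-0.15 -0.04 0.85" --roll '[0,0,0,0,0,0,0,0]'

```text
time_s: 10.65
tool_pos: [0.4983, -0.1703, 0.351]
eef_rot: [-3.128, -0.002, 1.812]
wrist_force: [-1.3, 0.1, 0.4]
finger_gap: 0.007
```

```bash
python3 look.py 3; python3 fronts.py top3 scene3
```

```text
10.65 [ 0.4983 -0.1703  0.351 ] [-3.128e+00 -2.000e-03  1.812e+00] [-1.32  0.12  0.36] [-0.45  0.08  0.75  1.52 -0.05  1.58  2.11]
top3 L [(np.float64(0.03), np.float64(-0.0776)), (np.float64(0.054), np.float64(-0.0778)), (np.float64(0.078), np.float64(-0.0778)), (np.float64(0.102), np.float64(-0.0781)), (np.float64(0.126), np.float64(-0.0783))]
top3 R [(np.float64(-0.126), np.float64(-0.0767)), (np.float64(-0.102), np.float64(-0.0783)), (np.float64(-0.078), np.float64(-0.0684)), (np.float64(-0.03), np.float64(-0.0784))]
carcass front [-0.0636 -0.0629 -0.0626]
scene3 L [(np.float64(0.03), np.float64(-0.0753)), (np.float64(0.054), np.float64(-0.0775)), (np.float64(0.078), np.float64(-0.0747)), (np.float64(0.102), np.float64(-0.0753)), (np.float64(0.126), np.float64(-0.0767))]
scene3 R [(np.float64(-0.126), np.float64(-0.0753)), (np.float64(-0.102), np.float64(-0.0743)), (np.float64(-0.078), np.float64(-0.0755)), (np.float64(-0.054), np.float64(-0.0759)), (np.float64(-0.03), np.float64(-0.075))]
carcass front [-0.0632 -0.0627 -0.0621]
```

View pics/scene3.png

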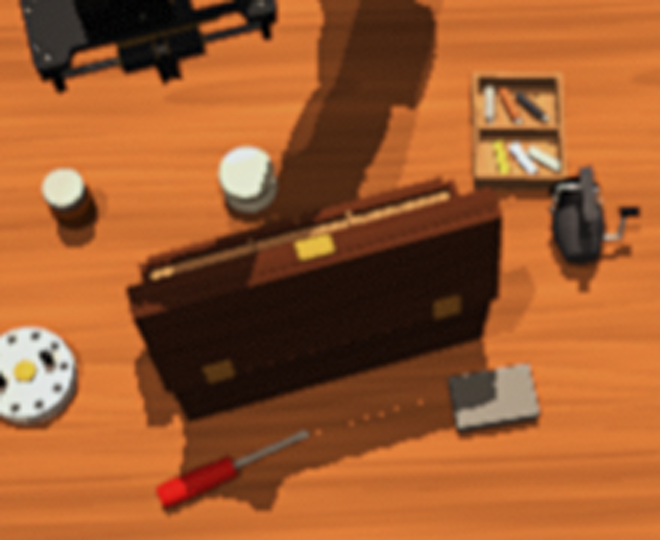

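Request:
move_arm --pt "0.15 0.1 0" --pt "0.3 0.19 0" --pt "0.45 0.29 0" --pt "0.6 0.38 0" --pt "0.71 0.45 0" --pt "0.71 0.45 0" --pt "0.71 0.45 0" --pt "0.71 0.45 0" --roll '[0,0,0,0,0,0,0,0]'

```text
time_s: 11.75
tool_pos: [0.71, -0.0361, 0.35]
eef_rot: [-3.125, -0.003, 1.81]
wrist_force: [-0.7, -0.5, 0.2]
finger_gap: 0.005
```

Request:
move_arm --pt "0 0 -0.1" --pt "0 0 -0.2" --pt "0 0 -0.29" --pt "0 0 -0.29" --pt "-0.03 -0.0075 -0.29" --pt "-0.06 -0.015 -0.29" --pt "-0.09 -0.0225 -0.29" --pt "-0.09 -0.0225 -0.29" --roll '[0,0,0,0,0,0,0,0]'

```text
time_s: 12.75
tool_pos: [0.6825, -0.0433, 0.2639]
eef_rot: [-3.126, -0.003, 1.809]
wrist_force: [0.2, 1.5, -0.3]
finger_gap: 0.003
```

```bash
python3 look.py 4; python3 - <<'E'
import numpy as np
th=.2443;ex=np.array([np.cos(th),np.sin(th)]);ey=np.array([-ex[1],ex[0]]);o=np.array([.6095,-.0607])-.0015*ex
p=np.array([.683,-.043]) # replaced below
from rig import robot
p=robot.state()['tool_pos'];l=np.array([(p[:2]-o)@ex,(p[:2]-o)@ey]);print('local',l,p[2])
for r in (.12,.125,.13):
  for t in [1.4,1.3,1.2,1.1,1.0,.9,.8,.7,.6,.5,.4,.3,.2,.1,.0]:
    x=.065-r*np.cos(t)+.01*np.sin(t)+.010;z=.14+r*np.sin(t)+.01*np.cos(t)
    q=o+x*ex
    d=np.r_[q-p[:2],z-p[2]]/.3
    print(r,t,d.round(3))
E
```

```text
12.75 [ 0.6825 -0.0433  0.2639] [-3.126e+00 -3.000e-03  1.809e+00] [ 0.21  1.46 -0.3 ] [-0.44  0.53  0.68  1.23 -0.32  1.51  2.01]
local [ 0.07722111 -0.00029718] 0.2632896765147659
0.12 1.4 [-0.042 -0.009 -0.011]
0.12 1.3 [-0.08  -0.019 -0.017]
0.12 1.2 [-0.118 -0.028 -0.026]
0.12 1.1 [-0.155 -0.038 -0.039]
0.12 1.0 [-0.19  -0.046 -0.056]
0.12 0.9 [-0.223 -0.055 -0.077]
0.12 0.8 [-0.255 -0.062 -0.101]
0.12 0.7 [-0.283 -0.07  -0.128]
0.12 0.6 [-0.309 -0.076 -0.158]
0.12 0.5 [-0.333 -0.082 -0.19 ]
0.12 0.4 [-0.352 -0.087 -0.224]
0.12 0.3 [-0.369 -0.091 -0.261]
0.12 0.2 [-0.381 -0.094 -0.299]
0.12 0.1 [-0.39  -0.096 -0.338]
0.12 0.0 [-0.396 -0.098 -0.378]
0.125 1.4 [-0.044 -0.01   0.005]
0.125 1.3 [-0.084 -0.02  -0.001]
0.125 1.2 [-0.124 -0.03  -0.011]
0.125 1.1 [-0.162 -0.039 -0.025]
0.125 1.0 [-0.199 -0.048 -0.042]
0.125 0.9 [-0.233 -0.057 -0.064]
0.125 0.8 [-0.266 -0.065 -0.089]
0.125 0.7 [-0.296 -0.073 -0.117]
0.125 0.6 [-0.323 -0.079 -0.148]
0.125 0.5 [-0.347 -0.085 -0.182]
0.125 0.4 [-0.367 -0.091 -0.218]
0.125 0.3 [-0.384 -0.095 -0.256]
0.125 0.2 [-0.397 -0.098 -0.296]
0.125 0.1 [-0.406 -0.1   -0.336]
0.125 0.0 [-0.412 -0.102 -0.378]
0.13 1.4 [-0.047 -0.011  0.022]
0.13 1.3 [-0.089 -0.021  0.015]
0.13 1.2 [-0.13  -0.031  0.005]
0.13 1.1 [-0.169 -0.041 -0.01 ]
0.13 1.0 [-0.207 -0.051 -0.028]
0.13 0.9 [-0.243 -0.06  -0.051]
0.13 0.8 [-0.277 -0.068 -0.077]
0.13 0.7 [-0.308 -0.076 -0.106]
0.13 0.6 [-0.336 -0.083 -0.139]
0.13 0.5 [-0.361 -0.089 -0.174]
0.13 0.4 [-0.382 -0.094 -0.212]
0.13 0.3 [-0.4   -0.099 -0.251]
0.13 0.2 [-0.413 -0.102 -0.292]
0.13 0.1 [-0.423 -0.104 -0.335]
0.13 0.0 [-0.428 -0.106 -0.378]
```

View pics/scene4.png

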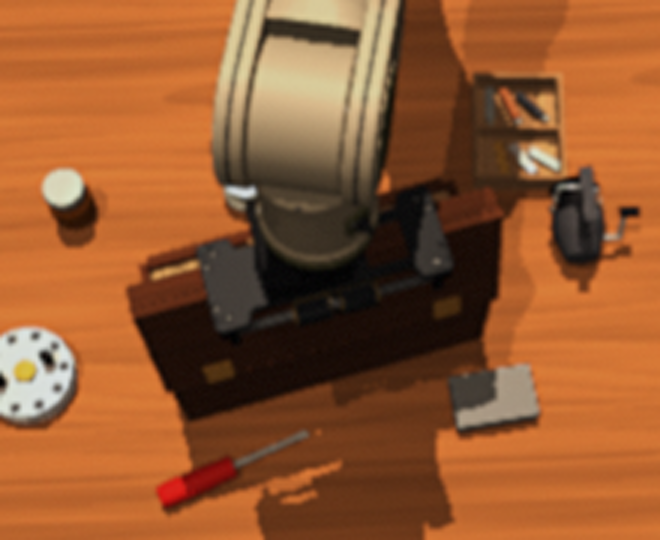

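Request:
move_arm --pt "-0.025 -0.006 0" --pt "-0.045 -0.01 -0.01" --pt "-0.062 -0.014 -0.014" --pt "-0.08 -0.019 -0.017" --roll '[0,0,0,0]'

```text
time_s: 13.35
tool_pos: [0.6589, -0.0485, 0.2584]
eef_rot: [-3.127, -0.003, 1.81]
wrist_force: [2.4, 0.9, 2.0]
finger_gap: 0.004
```

Request:
move_arm --pt "-0.04 -0.01 -0.01" --pt "-0.077 -0.019 -0.022" --pt "-0.112 -0.028 -0.04" --pt "-0.146 -0.037 -0.06" --pt "-0.177 -0.044 -0.085" --pt "-0.206 -0.052 -0.112" --pt "-0.206 -0.052 -0.112" --roll '[0,0,0,0,0,0,0]'

```text
time_s: 14.22
tool_pos: [0.596, -0.0642, 0.2241]
eef_rot: [-3.125, -0.004, 1.81]
wrist_force: [-0.3, 0.4, 0.7]
finger_gap: 0.006
```

Request:
move_arm --pt "-0.026 -0.006 -0.03" --pt "-0.05 -0.012 -0.062" --pt "-0.069 -0.017 -0.096" --pt "-0.086 -0.021 -0.133" --roll '[0,0,0,0]'

```text
time_s: 14.72
tool_pos: [0.5698, -0.0706, 0.1834]
eef_rot: [-3.125, -0.004, 1.81]
wrist_force: [0.7, -0.4, 1.3]
finger_gap: 0.004
```

Request:
move_arm --pt "-0.012 -0.003 -0.038" --pt "-0.021 -0.005 -0.075" --pt "-0.025 -0.006 -0.1" --pt "-0.025 -0.006 -0.1" --roll '[0,0,0,0]'

```text
time_s: 15.22
tool_pos: [0.5617, -0.0725, 0.1527]
eef_rot: [-3.124, -0.004, 1.81]
wrist_force: [0.2, 0.2, 0.5]
finger_gap: 0.002
```

Request:
move_arm --pt "0 0 -0.005" --pt "0 0 -0.01" --roll '[0,0]'

```text
time_s: 15.48
tool_pos: [0.5619, -0.0726, 0.1504]
eef_rot: [-3.124, -0.004, 1.81]
wrist_force: [-6.7, 0.6, 15.5]
finger_gap: 0.003
```

Request:
move_arm --pt "0.002 0 -0.004" --pt "0.002 0 -0.006" --roll '[0,0]'

```text
time_s: 15.72
tool_pos: [0.562, -0.0726, 0.1503]
eef_rot: [-3.123, -0.005, 1.809]
wrist_force: [-12.2, 3.0, 24.2]
finger_gap: 0.007
```

Request:
move_arm --pt "0 0 0.1" --pt "0 0 0.3" --pt "0 0 0.5" --pt "-0.1 0.15 0.6" --pt "-0.2 0.35 0.6" --pt "-0.3 0.55 0.6" --pt "-0.4 0.75 0.6" --pt "-0.45 0.95 0.6" --roll '[0,0,0,0,0,0,0,0]'

```text
time_s: 16.73
tool_pos: [0.4294, 0.2016, 0.331]
eef_rot: [-3.124, -0.007, 1.809]
wrist_force: [1.3, 1.1, 0.2]
finger_gap: 0.004
```

```bash
python3 look.py 5; python3 - <<'E'
from h import *
th=.2443;ex=np.array([np.cos(th),np.sin(th)]);ey=np.array([-ex[1],ex[0]]);o=np.array([.6095,-.0607])
for f in ['top5','scene5']:
    P=np.load(f+'.npy').reshape(-1,3);L=np.c_[(P[:,:2]-o)@ex,(P[:,:2]-o)@ey,P[:,2]]
    m=(abs(L[:,1])<.15)&(L[:,0]>-.075)&(L[:,0]<.055)&(L[:,2]>.13)&(L[:,2]<.2)
    Q=L[m];A=np.c_[Q[:,:2],np.ones(len(Q))];c=np.linalg.lstsq(A,Q[:,2],rcond=None)[0]
    print(f,len(Q),'slope',c.round(4),np.percentile(Q[:,2],[2,50,98]).round(4))
    m=(L[:,2]>.135)&(L[:,2]<.16)&(abs(L[:,0])<.12)&(abs(L[:,1])<.2);T=L[m]
    print('x',np.percentile(T[:,0],[.5,99.5]).round(4),'y',np.percentile(T[:,1],[.5,99.5]).round(4))
    b=cv2.minAreaRect((P[(P[:,2]>.135)&(P[:,2]<.16)&(abs(L[:,0])<.12)&(abs(L[:,1])<.2)][:,:2]*1000).astype(np.float32));print(b)
for t in ['spinning_reel','flat_reel','line_spool','lure_tray','bead_jar','hook_box']:
    P=np.load('scene5.npy')
    for d in robot.masks_of('scene',t)[:1]:
        Q=P[d['mask']];Q=Q[Q[:,2]>.004]
        if len(Q): print(t,np.percentile(Q,5,axis=0).round(3),np.percentile(Q,95,axis=0).round(3))
E
```

```text
16.725 [0.4294 0.2016 0.331 ] [-3.124 -0.007  1.809] [1.34 1.14 0.16] [-0.98 -0.05  0.44  1.67  0.01  1.54  1.27]
top5 4642 slope [ 0.0021 -0.0005  0.1499] [0.1459 0.1499 0.1539]
x [-0.088   0.0634] y [-0.1602  0.1619]
((599.038330078125, -62.82179260253906), (157.4200897216797, 326.2408752441406), 13.915648460388184)
scene5 4353 slope [1.000e-04 6.000e-04 1.505e-01] [0.1457 0.1506 0.1552]
x [-0.0846  0.0684] y [-0.1618  0.161 ]
((602.3645629882812, -62.83958435058594), (158.16123962402344, 326.6534118652344), 13.799274444580078)
spinning_reel [0.479 0.194 0.033] [0.559 0.238 0.116]
flat_reel [ 0.619 -0.403  0.019] [ 0.694 -0.326  0.038]
line_spool [ 0.425 -0.159  0.007] [ 0.472 -0.11   0.047]
lure_tray [0.337 0.117 0.005] [0.463 0.209 0.034]
bead_jar [ 0.528 -0.202  0.042] [0.698 0.082 0.154]
hook_box [0.679 0.075 0.017] [0.73  0.15  0.029]
```

View pics/scene5.png

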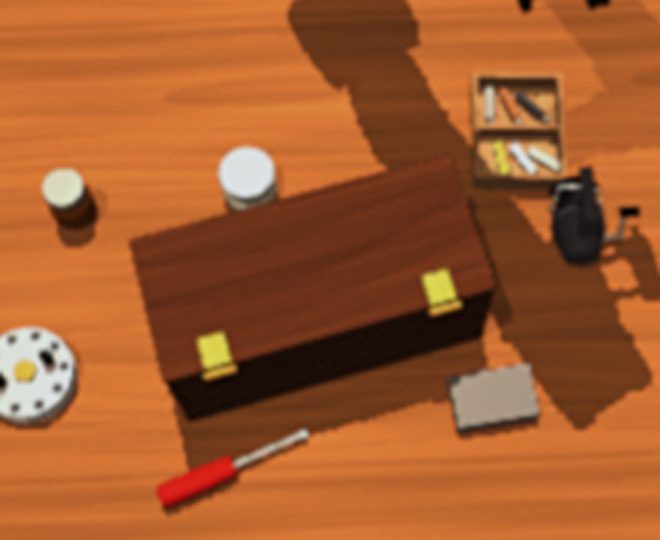

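View pics/top5.png

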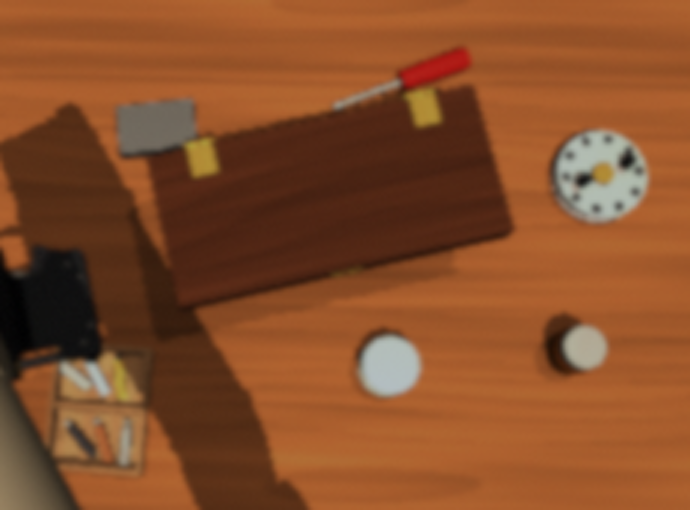

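```bash
python3 -c "
from rig import robot
print(robot.finish_job())"
```

```text
the job is handed in; nothing more can be done
None
```

The chest is closed up: I pushed the left drawer home, then the right, and only then pushed the lid over from behind and down. I used the closed fingertips throughout, and handed the job in at about 17 s of the 64 s allowed.

- **Drawers:** both fronts measured about 15 mm ahead of the carcass front, which is the fully home figure. They stopped against their ends at about 17 N (left) and 8 N (right). The carcass did not measurably move during the drawer pushes.
- **Lid:** it lies level at 150 mm, within about 0.002 rad. I pressed it down to about 24 N, with about 12 N sideways on the wrist, without it going lower. The chest's angle is unchanged to within about 0.2°.
- **Bystanders:** the reels, spool, tray and hook box measured within a few millimetres of where they started. The last bead jar detection was wrong because it landed on the chest. In the pictures the jar and the screwdriver look to be where they were.
- **Disagreement:** the two cameras differ by 2–3 mm on the chest's position. I judged by the gap between drawer and carcass within each picture, so this did not affect the checks.

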